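# Refit the desk lamp's dimmer knob and hold its push-switch down

### The arm

A 7-joint arm with a two-finger parallel gripper is mounted at the origin on the work surface. World frame = base frame: x ahead of the robot, y to its left, z up, the work surface at z = 0. Lengths are in m, angles in rad, forces in N, time in s.
With the tool pointing down it reaches from about 0.425 to 0.95 m from the base axis. Payload 4.7 kg.
Tool frame: the origin (TCP) lies at the very end of the fingers, on their centre line; the grasp point (between the pads) lies 19 mm behind it; z points along the fingers, y is the direction in which the jaws open and shut (so a half turn about z gives the same grasp; the last joint's range is limited). The gripper opens to 87 mm and grips with 3 to 60 N. Pads are 19 mm wide; open, the fingers measure 117 mm over their backs; the gripper's body (75 mm by 190 mm) begins 51 mm behind the grasp point.
Start: joints at [1.182, 0.469, -0.049, 1.532, 0.024, 1.141, -0.082], TCP at [0.238, -0.632, 0.223] pointing down, gripper open.
Joint ranges: [-2.59, 2.59], [-0.33, 1.99], [-1.39, 1.29], [0.1, 2.45], [-1.04, 4.18], [0.21, 1.99], [-2.66, 2.66]. Speed limits (rad/s): [2.57, 2.57, 3.14, 3.14, 3.14, 3.14, 3.14].

### API

Orientations are given as a unit quaternion [x, y, z, w].
In Python, from rig import telemetry, get_image, robot, nets gives the robot as it stands. The module is installed in compiled form; this text tells all that it offers.
- The arm moves only by the tool jog_arm, never from a script. Its argument "targets" is a list that holds one entry, the list of rows, each a list of 7 numbers: the turn, a rotation vector about the tool's x, y, z scaled (see below), then the shift along the tool's x, y, z scaled (see below), then the closure in counts, from 0 (fully open) to 255 (shut). In form: [[[rx, ry, rz, dx, dy, dz, grip], ...]]. A call has 1 to 20 rows; each row shifts and turns the pose as measured when the row begins, along the tool's axes as they then stand; what a row does not reach is not made up. The controller multiplies each number of a shift by 30 mm and each number of a turn by 8 degrees. A row lasts 1/10 s, in which the tool goes at most 50 mm and 8.59 degrees, less where a joint would pass 70% of its speed; a pose out of reach is approached as far as the arm can. A call with a number of a shift or a turn outside -1 to 1 is refused whole. A call with a gripper value outside its range is refused whole. The fingers move at their own pace and stop on an object; the grip force is fixed at half the most. Time passes only in rows, so rows that do not move let the fingers close. It gives the time, the measured TCP pose, the force and the opening at its end, in the units of the state.
- telemetry.read_state(): the state, without advancing time (a new reading comes with each control period).
- get_image(name): name is "scene" or "top"; returns a dict with "image" (400x640x3 uint8, red, green, blue), "fx", "fy", "cx", "cy" (pixels), "k1" (the pictures are not rectified: a ray, as slopes to the right and down, at radius r is drawn at 1 + k1 r^2 times it, then the intrinsics apply), "R" (3x3) and "t" (3): a world point X has camera coordinates R X + t. Camera axes: x right, y down, z forward; pixel columns grow to the right and rows downward; lengths in m; the calibration is good to about 2 mm. A picture is of the moment at which its call begins. There is no depth.
- robot.finish_job(): hands the job in, once; it reports no verdict.
Trained networks look in a picture, given as the dict that the camera call returned (one of the last four; its "shot" number tells which), for a name from the list of things; names that differ only in an ending like _2 or _b are one class to them, and where a whole thing is asked for, a point or a joint stands for the part that bears it (a point fixed in the world has none). Each returns a list of dicts, best first, with "p" (0 to 1); they miss things now and then, are a little off and sometimes report something else, mostly with a low value. They report only what shows in the picture. A call takes as long as a camera call. They do not tell look-alikes from the thing itself.
- nets.boxes_of(target, picture): "at" ([x, y, z] in m, in world coordinates, good to about 4 mm: the middle of the surface that is visible of it).
- nets.regions_of(target, picture): "mask" (400x640 bool, what is visible of it).
- nets.mark_of(target, picture): "at" ([x, y, z] in m, in world coordinates, good to about 4 mm: a listed point, or the origin of a listed thing).
The state is a dict: "time_s": time; "joints": joint angles; "joint_velocities": joint speeds; "effort": joint torques, N m; "ee_pos": TCP position; "tcp_rot": TCP orientation; "ft_force": force on the tool from outside, world axes, zero at the start; "ft_torque": the same for the moment, N m; "width": finger opening in m.
Only numpy, scipy, OpenCV 4.12 (cv2) and the standard library are available. Lean on these libraries where they do the work, as an engineer would, in place of code of your own. Each camera call takes 0.05 s, during which the arm holds its last target.

### The job

The black dimmer knob of the chrome desk lamp has come off and lies in the white saucer. Pick it up, turn it so that the flat in its bore matches the flat of the lamp's bare brass D-shaft, push it fully home on the shaft, then press it down against the shaft's spring until the push-switch bottoms and keep it pressed: the job finishes with you still holding the knob down, not letting go. Leave the saucer, the pencil box and the two tape rollers where they are.

Things in the scene. Friction and masses are not known exactly. Their poses are not given: they have to be found in the camera images.
- knob_center (a point): The loose black knob, upright in the saucer (wing up); point on its axis half-way up its 28 mm. Skirt 38 mm across, 14 mm high, ending at this point's height; above it a wing 12 mm wide, 36 mm long, 14 mm high. z up the axis; x along the wing to its end with the white pointer line; y is the wing's 12 mm width, where it is pinched. About 55 g.
- knob_mark (a point): The pointer end of the knob: 18 mm from knob_center along the knob's +x, at the same height.
- knob_bore (a point): Centre of the mouth of the bore in the knob's underside, 14 mm below knob_center, same axes. Round bore 13 mm across and 11 mm deep, with one flat over its full depth on the pointer side (+x), 3 mm from the axis; the mouth is countersunk 3 to 4 mm deep, 1.6 to 1.8 mm wider all round, the flat too.
- shaft_tip (a point): Centre of the upper end of the lamp's bare upright brass dimmer shaft, 40 mm above the desk when free; 12 mm across, end bevelled. z up. It has one flat, 2.5 mm from its axis, facing this +x: the knob fits only with its +x (pointer) the same way, within 5 degrees (bevels gather 10). Seated, the bore's ceiling rests on the shaft's end: knob_center is 3 mm above shaft_tip, knob_bore 11 mm below it.
- shaft (a joint): Turn of the shaft in the lamp, rad, anticlockwise from above; 0: its flat faces the lamp's +x. It stays where it is but can be turned by about 0.03 N m; it need not be.
- plunger (a joint): How far the shaft is pressed into the lamp's base, m: 0 free, 0.003 bottomed (push-switch fully in). A spring pushes back with 4 N at the start, 7 N at the bottom, and lifts it again when let go. The shaft stands 15 mm proud of a steel collar (18 mm across, top 25 mm above the desk); a seated knob's underside is 4 mm above the collar when free, 1 mm when bottomed.
- lamp: Chrome desk lamp, heavy, fixed: slab base 240 (x) by 130 (y) by 22 mm high, origin under its centre. The dimmer shaft is at x = -80, y = 0 mm in this frame; the jointed arm (thin bars) rises from (90, 0, 60) to an elbow at (110, 110, 300) and on to the shade at (50, 300, 350) mm, 125 mm across, hanging 90 mm lower.
- saucer: White ceramic saucer in which the knob lies, 150 mm across, rim 20 mm high, inner floor 5 mm above the desk and about 80 mm across; origin at the centre of its underside. Loose, 0.2 kg; leave it there.
- pencil_box: Bamboo pencil box with its sliding lid shut, 60 mm (x) by 200 mm (y) by 45 mm high, origin at the centre of its underside. Loose; leave it alone.
- tape_roller1: Grey plastic correction-tape roller lying flat left of the lamp (+y side), 87 mm long (x), 42 mm wide, 16 mm high, origin on its underside. Loose; leave it alone.
- tape_roller2: The other, like roller, lying right of the saucer and the box (-y side). Loose; leave it alone.
Mind the look-alikes: they are no part of the job. There is more than one size of the saucer; the one meant has the size given above.

How it is judged:
On the way, in this order (a step that is already met when the one before it is completed fails the run):
1. the knob is carried off the saucer between the fingers (horizontal distance between knob_center and saucer above 0.1 m and height (world z) of knob_center above 0.045 m and contact force between the fingers and knob above 1 N), for 0.1 s.
2. the knob is home on the shaft, flat to flat (z of knob_center in the frame of shaft_tip below 0.0055 m and horizontal distance between knob_center and shaft_tip below 0.003 m and angle between the x axis of knob_center and the x axis of shaft_tip, either way round below 0.26 rad and x of knob_mark in the frame of shaft_tip above 0 m), for 0.1 s.
At the end, for the whole second after the job is handed in: Knob on the shaft, flat to flat (pointer within 15 degrees of the shaft's flat, axes within 3 mm, tilt under 7 degrees), bore ceiling within 2.5 mm of the shaft end, the gripper still pressing, the shaft over 2.2 mm of its 3 mm down; saucer, box and both rollers within 30 mm of where they were (all of step 2 and angle between knob_center's own z axis and vertical below 0.12 rad and value of joint plunger above 0.0022 m and contact force between the fingers and knob above 2 N and distance of each of saucer, pencil_box, tape_roller1, tape_roller2 from where it was at the start of the episode below 0.03 m); the arm keeps its last pose, push and grip.
It fails at once if the saucer is tipped over (angle between saucer's own z axis and vertical above 0.5 rad).
It fails at once if a tape roller or the pencil box is knocked away (distance of any of tape_roller1, tape_roller2, pencil_box from where it was at the start of the episode above 0.03 m).
It also fails if it takes over 40 s, if anything falls off the work surface, if the arm or the gripper's body presses on something with over 40 N, if the wrist force passes 120 N, or if a joint passes its speed limit or range.

## Working session

There is one attempt and no reset: what is moved stays moved. The work goes in short steps, Python scripts to look and compute and a tool call to move; the robot and the scene stay as the last step left them, time stands still between calls to the robot, and variables do not carry over. Pictures are saved under pics/ and viewed, and the job is handed in when it is done.

Besides the shell and the picture viewer there is one more tool, called after ">>>" as name(argument=value, ...) on one line, values as JSON. jog_arm: Moves the arm, as the interface text tells. Its arguments: {"type":"object","properties":{"targets":{"type":"array","items":{"type":"array","items":{"type":"array","items":{"type":"number"}}}}},"required":["targets"]}

```bash
mkdir -p pics
python3 - <<'E'
from rig import telemetry, get_image, robot, nets
import cv2
s=telemetry.read_state()
print({k:(v if not hasattr(v,'__len__') else [round(float(x),4) for x in v]) for k,v in s.items()})
for n in ["scene","top"]:
    p=get_image(n); cv2.imwrite(f"pics/{n}0.png",p["image"][:,:,::-1])
    print(n,p["fx"],p["k1"],p["shot"],p["R"],p["t"])
    for t in ["knob_center","knob_mark","shaft_tip","lamp","saucer","pencil_box","tape_roller1"]:
        print(t,[(round(d["p"],2),[round(float(x),4) for x in d["at"]]) for d in nets.mark_of(t,p)][:4])
E
```

```text
{'time_s': 0.0, 'joints': [1.1821, 0.4694, -0.0486, 1.5337, 0.0241, 1.141, -0.0823], 'joint_velocities': [0.0002, -0.0001, 0.0002, -0.0011, 0.0002, 0.0016, -0.0003], 'effort': [-0.0001, -50.7971, -0.081, -23.6155, -0.0615, 0.0379, 0.0002], 'ee_pos': [0.2375, -0.6312, 0.2215], 'tcp_rot': [0.9839, 0.1789, -0.0002, -0.0009], 'ft_force': [0.2386, -0.1766, -0.1063], 'ft_torque': [-0.0453, 0.0083, 0.041], 'width': 0.0868083482718751}
scene 457.6575595600917 -0.06207056877020702 1 [[ 0.65322672  0.7571533   0.00370468]
 [ 0.43447902 -0.37082648 -0.82080186]
 [-0.62009905  0.53777932 -0.571201  ]] [-0.27693171 -0.17465936  1.48689148]
knob_center [(0.82, [0.4655, -0.2441, 0.0201])]
knob_mark [(0.62, [0.4794, -0.2343, 0.0194])]
shaft_tip [(0.58, [0.5167, 0.1204, 0.0379])]
lamp [(0.73, [0.5971, 0.1316, -0.0004])]
saucer [(0.92, [0.4435, -0.0664, -0.002]), (0.68, [0.2342, -0.3173, 0.0015]), (0.64, [0.4573, -0.2426, 0.003])]
pencil_box [(0.66, [0.6303, -0.1875, -0.0003])]
tape_roller1 [(0.79, [0.4984, -0.4372, 0.0031]), (0.53, [0.5959, 0.1328, 0.0001]), (0.45, [0.5171, 0.4193, -0.0002])]
top 418.72919231171784 0.021382358202087542 2 [[ 0.02569939 -0.9994479   0.02105788]
 [-0.98326234 -0.02907279 -0.17986093]
 [ 0.18037384 -0.0160831  -0.98346663]] [-0.04527164  0.46052749  1.15560835]
knob_center [(0.56, [0.4642, -0.244, 0.0171])]
knob_mark [(0.6, [0.4818, -0.234, 0.0181])]
shaft_tip [(0.72, [0.5936, 0.1256, -0.0038])]
lamp [(0.95, [0.5967, 0.1321, -0.0011])]
saucer [(0.89, [0.4426, -0.0671, -0.0009]), (0.77, [0.4531, -0.2348, -0.0003])]
pencil_box [(0.57, [0.6268, -0.1816, -0.0028])]
tape_roller1 [(0.66, [0.4917, -0.439, -0.003]), (0.61, [0.5085, 0.4192, 0.0026])]
```

View pics/scene0.png

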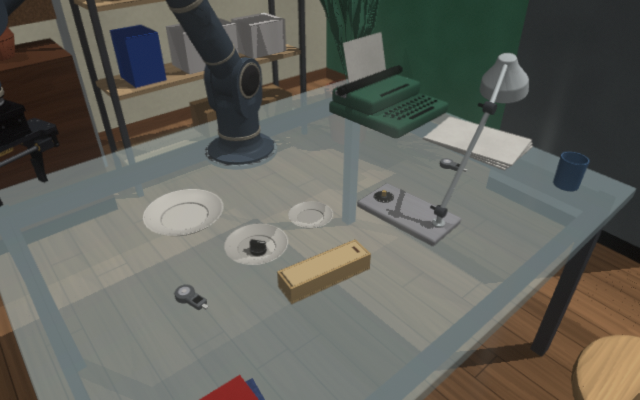

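View pics/top0.png

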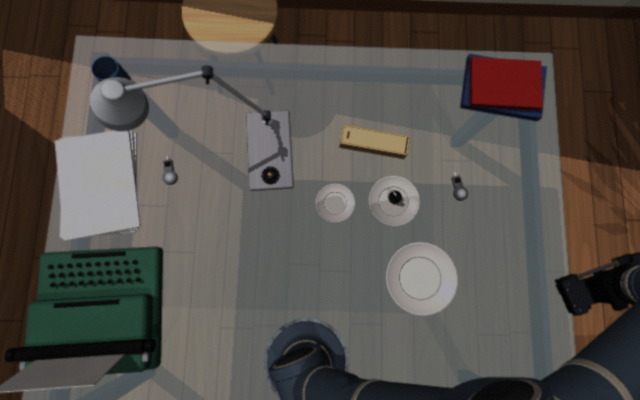

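The scene shows the knob in the middle saucer at about (257,246), and at (395,198) in the top view. The lamp's dimmer is at (383,196) and (270,175). Next I'll zoom in on both.

```bash
cat > h.py <<'E'
from rig import telemetry, get_image, robot, nets
import cv2, numpy as np
def proj(p,X):
    X=np.atleast_2d(X); c=X@np.array(p["R"]).T+np.array(p["t"]); s=c[:,:2]/c[:,2:]; r2=(s**2).sum(1,keepdims=True)
    s=s*(1+p["k1"]*r2); return s*[p["fx"],p["fy"]]+[p["cx"],p["cy"]]
def ray(p,uv):
    uv=np.atleast_2d(np.array(uv,float)); K=np.array([[p["fx"],0,p["cx"]],[0,p["fy"],p["cy"]],[0,0,1.]])
    s=cv2.undistortPoints(uv[:,None],K,np.array([p["k1"],0,0,0,0.]))[:,0]
    R=np.array(p["R"]); o=-R.T@np.array(p["t"]); d=np.c_[s,np.ones(len(s))]@R; return o,d
def atz(p,uv,z):
    o,d=ray(p,uv); return o+d*((z-o[2])/d[:,2])[:,None]
def crop(p,u,v,h,name,w=None,k=12):
    w=w or h; im=p["image"][v-h:v+h,u-w:u+w,::-1]; im=cv2.convertScaleAbs(im,alpha=1.0)
    cv2.imwrite(name,cv2.resize(im,None,fx=k,fy=k,interpolation=cv2.INTER_CUBIC))
E
python3 - <<'E'
from h import *
ps={n:get_image(n) for n in ["scene","top"]}
ims=[]
for n,c in [("scene",[(257,246),(383,196)]),("top",[(395,198),(270,175)])]:
    p=ps[n]
    for u,v in c:
        im=p["image"][v-16:v+16,u-20:u+20,::-1].astype(float); im=np.clip(255*(im/255)**0.6,0,255).astype(np.uint8)
        ims.append(cv2.resize(im,None,fx=9.5,fy=9.0,interpolation=cv2.INTER_CUBIC))
cv2.imwrite("pics/z1.png",np.vstack([np.hstack(ims[:2]),np.hstack(ims[2:])]))
import pickle; pickle.dump(ps,open("ps0.pkl","wb"))
E
```

```text
(no output)
```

View pics/z1.png

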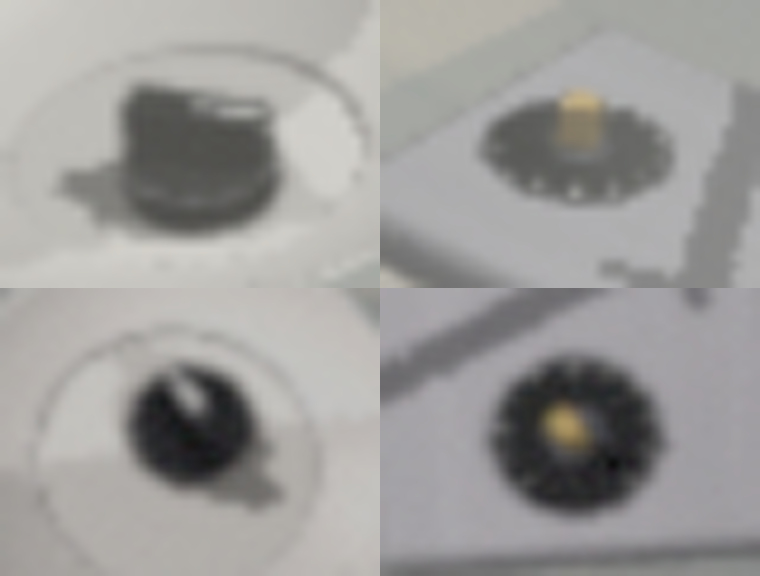

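The knob's white pointer faces up-left in the top view, which is roughly +x+y in the world. The brass shaft stands on a dark dial. I need the flat direction, so I'll enlarge the shaft much further and average several frames.

Run:
```python
from h import *
import pickle
ps=pickle.load(open("ps0.pkl","rb"))
for n in ps:
    acc=[get_image(n)["image"].astype(float) for _ in range(5)]
    print(n,np.std(acc,axis=0).mean(), "C",-np.array(ps[n]["R"]).T@ps[n]["t"])
    ps[n]["avg"]=np.mean(acc,axis=0)
pickle.dump(ps,open("ps0.pkl","wb"))
t=[]
for n,u,v in [("scene",383,194),("top",269,175)]:
    a=ps[n]["avg"][v-11:v+11,u-11:u+11]
    b=np.clip(255*(a/255)**0.6,0,255)[:,:,::-1]; d=np.clip((a[:,:,0]-a[:,:,2])*2.5,0,255)
    for i in (b,np.dstack([d]*3)): t.append(cv2.resize(i.astype(np.uint8),None,fx=13,fy=13,interpolation=cv2.INTER_NEAREST))
    print(n); print((a[:,:,0]-a[:,:,2]).round().astype(int)[4:18,4:18]); print(a[:,:,0].round().astype(int)[4:18,4:18])
cv2.imwrite("pics/z2.png",np.vstack([np.hstack(t[:2]),np.hstack(t[2:])]))
```

```text
scene 0.45374960001098696 C [ 1.17880501 -0.65470804  0.70697911]
top 0.8696696186120859 C [ 0.24554128 -0.01327205  1.22028648]
scene
[[ 5  5  4  2  0 -1 -1 -2 -1 -2 -1 -1 -1 -1]
 [ 4  2  0  0 -1 -1  0  0  0 -1 -2 -1 -1 -1]
 [ 2  0 -1 -2 -1 -1  2  9 10  4  0 -2 -1 -1]
 [-1  0 -1 -1 -1  1 22 52 56 32  7  0 -2 -1]
 [-1  0  0  0  0 10 49 69 73 65 25  3 -1 -1]
 [ 0  1  1  1  2  9 30 38 38 41 17  3  2  1]
 [ 1  1  2  2  2  8 26 29 30 29 13  3  1  2]
 [ 1  1  1  2  2 10 26 29 30 30 12  3  1  2]
 [ 2  2  1  1  2 12 23 27 27 25  6  2  2  2]
 [ 2  2  2  2  2  5  8 11 15 13  2  1  2  2]
 [ 2  1  2  2  2  1  0  0  0  1  0  1  2  2]
 [ 2  1  2  2  2  1  1  1  1  1  1  2  2  2]
 [ 1  1  1  2  2  2  2  2  1  2  2  2  2  2]
 [ 0  0  1  2  2  2  2  2  2  2  2  2  2  2]]
[[126 124 123 120 130 135 137 138 138 137 138 137 135 134]
 [124 116 121 134 137 137 136 137 137 137 137 138 137 136]
 [122 131 135 137 137 136 134 139 140 138 137 136 137 138]
 [135 136 131 129 128 126 127 150 155 146 133 135 135 136]
 [129 123  97  87  76  81 139 153 155 148 115 127 126 127]
 [ 94  69  56  53  52  61  91  98 100 1
[... 1254 characters left out ...]
1  26  15  14  13  13  15  12  11  12  12  12  16]
 [ 80  38  17  14  13  15  22  27  22  18  15  13  13  12]
 [ 59  25  14  11  15  28  57  72  53  35  25  16  12  11]
 [ 52  25  15  14  20  52 101 121  95  54  36  22  13  12]
 [ 59  35  18  13  21  56 104 132 116  66  37  23  14  13]
 [ 40  23  15  14  19  40  75 100  93  65  37  23  16  12]
 [ 32  19  14  13  14  26  44  57  55  44  27  17  13  13]
 [ 46  28  16  13  15  19  29  37  35  26  16   9   8  11]
 [ 61  28  15  14  14  14  18  21  20  16  10   7   6   9]
 [ 77  35  16  18  15  13  13  12  13  13  13   9   9  15]
 [101  58  31  27  18  12  12  13  12  14  12  13  13  21]
 [114  89  57  30  16  13  13  12  12  12  12  14  13  24]]
```

View pics/z2.png

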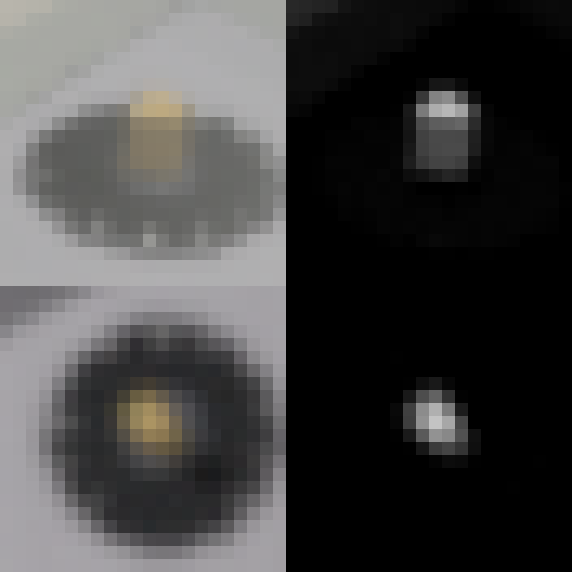

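```bash
cat > fit.py <<'E'
from h import *
import pickle
from scipy.optimize import minimize, nnls
ps=pickle.load(open("ps0.pkl","rb"))
S=8
def D(r,f,yaw,z,n=120):
    a=np.linspace(0,2*np.pi,n,endpoint=False); x=np.minimum(r*np.cos(a),f); y=r*np.sin(a)
    # exact chord
    c,s=np.cos(yaw),np.sin(yaw); return np.c_[c*x-s*y,s*x+c*y,np.full(n,z)]
def cover(p,poly,u0,v0,h,off):
    q=(proj(p,poly)+off-[u0-h-0.5,v0-h-0.5]); q=(q*S-0.5)
    m=np.zeros((2*h*S,2*h*S),np.uint8); hull=cv2.convexHull(np.round(q*16).astype(np.int32)); cv2.fillConvexPoly(m,hull,1,shift=4); return m.astype(bool)
def wall(p,r,f,yaw,z0,z1,u0,v0,h,off,flat):
    c,s=np.cos(yaw),np.sin(yaw); e=np.sqrt(r*r-f*f)
    P=np.array([[f,e],[f,-e]])@np.array([[c,s],[-s,c]])
    return cover(p,np.r_[np.c_[P,[z0,z0]],np.c_[P,[z1,z1]]],u0,v0,h,off)
def regions(p,xy,yaw,u0,v0,h,off,bev=0.001):
    o=np.array([xy[0],xy[1],0]); r,f=.006,.0025
    d0=D(r,f,yaw,.025)+o; d1=D(r,f,yaw,.040-bev)+o; d2=D(r-bev,f-bev,yaw,.040)+o
    side=cover(p,np.r_[d0,d1],u0,v0,h,off); mid=cover(p,d1,u0,v0,h,off); bevm=cover(p,np.r_[d1,d2],u0,v0,h,off); top=cover(p,d2,u0,v0,h,off)
    C=-np.array(p["R"]).T@p["t"]; n=np.array([np.cos(yaw),np.sin(yaw)]); vis=(C[:2]-xy)@n>f
    bevm=bevm&~top
    side=side&~top&~bevm
    regs=[top,bevm]
    c,s=np.cos(yaw),np.sin(yaw); e=np.sqrt(r*r-f*f)
    if vis:
        P=np.array([[f,e],[f,-e]])@np.array([[c,s],[-s,c]])+np.array(xy)
        fl=cover(p,np.r_[np.c_[P,[.025]*2],np.c_[P,[.040-bev]*2]],u0,v0,h,off)&side
        regs+=[fl,side&~fl]
    else: regs+=[side]
    return regs
def cov(regs,sig):
    out=[]
    for m in regs:
        b=cv2.GaussianBlur(m.astype(np.float32),(0,0),sig*S); out.append(cv2.resize(b,None,fx=1/S,fy=1/S,interpolation=cv2.INTER_AREA))
    return out
W={"scene":(383,192,8),"top":(268,174,8)}
def res(n,xy,yaw,off,sig):
    p=ps[n];u,v,h=W[n]; a=p["avg"][v-h:v+h,u-h:u+h]; d=a[:,:,0]-a[:,:,2]; d=np.where(d<4,np.clip(d,0,None)*0,d)
    A=np.array([c.ravel() for c in cov(regions(p,xy,yaw,u,v,h,off),sig)]).T
    x,rn=nnls(A,d.ravel()); return rn**2,x
E
cat > f1.py <<'E'
from fit import *
# disc centre: dark region threshold, per image, ellipse model: circle radius R at z
for n,(u0,v0) in {"scene":(383,196),"top":(270,175)}.items():
    p=ps[n]; h=16; a=p["avg"][v0-h:v0+h,u0-h:u0+h].mean(2)
    hi,lo=np.percentile(a,90),np.percentile(a,15)
    def model(q):
        t=np.linspace(0,2*np.pi,120,endpoint=False)
        poly=np.c_[q[0]+q[2]*np.cos(t),q[1]+q[2]*np.sin(t),np.full(120,.0225)]
        m=cover(p,poly,u0,v0,h,np.zeros(2)); b=cv2.GaussianBlur(m.astype(np.float32),(0,0),0.6*S); return cv2.resize(b,None,fx=1/S,fy=1/S,interpolation=cv2.INTER_AREA)
    def cost(q):
        b=model(q); g=np.hypot(*(np.mgrid[:2*h,:2*h]-np.array([h,h])[:,None,None])); 
        e=a-(hi+(lo-hi)*b); return np.minimum(np.abs(e),25).sum()
    best=min((minimize(cost,[.515+dx,.12+dy,R],method="Nelder-Mead",options=dict(initial_simplex=[[.515+dx,.12+dy,R],[.519+dx,.12+dy,R],[.515+dx,.124+dy,R],[.515+dx,.12+dy,R+.003]])) for dx in(0,.004) for dy in (0,-.003) for R in (.020,.023)),key=lambda r:r.fun)
    print(n,best.x,best.fun)
E
python3 f1.py
```

```text
scene [0.51733605 0.12215337 0.02774767] 9534.46049698296
top [0.51845364 0.12425698 0.02683075] 10136.064349883083
```

```bash
cat > f2.py <<'E'
from fit import *
C={"scene":(.5173,.1222),"top":(.5185,.1243)}
C0=(.518,.123)
def run(n,yaw,w):
    def f(q):
        r,_=res(n,C[n],yaw,q[:2],max(q[2],.2)); return r+w*(q[0]**2+q[1]**2)+ 1e4*max(0,.2-q[2])
    o=minimize(f,[0,0,.6],method="Nelder-Mead",options=dict(maxiter=90,xatol=.01,initial_simplex=[[0,0,.6],[.6,0,.6],[0,.6,.6],[0,0,.8]])); return o.fun,o.x,res(n,C[n],yaw,o.x[:2],o.x[2])[1]
for w in (300,):
  for d in range(-180,180,15):
    a=run("scene",np.radians(d),w); b=run("top",np.radians(d),w)
    print(d,round(a[0]),a[1].round(2),a[2].round(),"|",round(b[0]),b[1].round(2),b[2].round(),"|",round(a[0]+b[0]))
E
time python3 f2.py
```

```text
-180 1937 [-0.29 -0.52  0.5 ] [75. 73. 28.] | 1043 [-0.55  0.24  0.67] [92.  0. 61. 19.] | 2980
-165 1971 [-0.4  -0.6   0.46] [ 60. 100.  29.] | 1326 [-0.55  0.13  0.68] [89.  0. 68.  0.] | 3298
-150 2433 [-0.42 -0.6   0.51] [ 54. 116.  30.] | 1528 [-0.52  0.11  0.73] [90.  0. 68.  0.] | 3961
-135 2578 [-0.33 -0.35  0.6 ] [71. 86. 82. 26.] | 1626 [-0.51  0.09  0.76] [92.  0. 71.  0.] | 4204
-120 2214 [-0.28 -0.12  0.58] [83. 59. 38. 26.] | 1452 [-0.39  0.16  0.75] [95.  0. 68.  0.] | 3666
-105 1725 [-0.22 -0.1   0.52] [81. 60. 31. 27.] | 1076 [-0.41  0.1   0.72] [93.  0. 89.  0.] | 2801
-90 1362 [-0.12 -0.01  0.45] [80. 58. 29. 26.] | 646 [-0.41  0.01  0.67] [ 88.   6. 124.   2.] | 2008
-75 1103 [-0.06 -0.01  0.43] [78. 62. 28. 25.] | 315 [-0.44 -0.01  0.65] [ 82.  21. 244.   3.] | 1418
-60 939 [-0.05  0.01  0.46] [82. 60. 28. 25.] | 325 [-0.14 -0.15  0.66] [83. 70. 17.] | 1264
-45 912 [-0.03  0.06  0.46] [85. 54. 28. 17.] | 319 [-0.2  -0.29  0.67] [86. 53. 25.] | 1231
-30 1021 [0.04 0.05 0.47] [86. 54. 28. 24.] | 714 [-0.26 -0.32  0.8 ] [108.   5.  31.] | 1735
-15 1201 [ 0.06 -0.02 
[... 545 characters left out ...]
17 [ 0.37 -0.47  0.44] [69. 83. 28.] | 2128 [-0.98 -0.09  0.86] [112.   0.  31.] | 3846
90 1644 [ 0.23 -0.48  0.53] [82. 64. 28.] | 1721 [-0.96  0.04  0.89] [117.   0.  26.] | 3366
105 1537 [ 0.18 -0.39  0.55] [92. 42. 28.] | 1318 [-0.97  0.2   0.89] [119.   0.  23.] | 2854
120 1402 [ 0.1  -0.39  0.52] [93. 36. 28.] | 914 [-0.9   0.27  0.84] [108.  21.   0.  27.] | 2315
135 1388 [ 0.01 -0.36  0.55] [100.  29.  28.] | 697 [-0.85  0.28  0.66] [87. 40. 41. 30.] | 2085
150 1523 [-0.07 -0.4   0.54] [94. 37. 28.] | 642 [-0.72  0.21  0.61] [85. 22. 64. 35.] | 2164
165 1731 [-0.19 -0.47  0.55] [87. 55. 28.] | 789 [-0.66  0.14  0.64] [88.  3. 73. 40.] | 2521
real	0m31.578s
user	0m30.833s
sys	0m0.192s
```

```bash
sed -i 's/for w in (300,):/for w in (30,600):\n  print("w",w)/; s/range(-180,180,15)/range(-76,-28,6)/' f2.py; python3 f2.py
python3 - <<'E'
from fit import *
# knob masks & overlay
for n in ps:
    p=get_image(n)
    for t in ("knob_center",):
        m=nets.regions_of(t,p)[0]; ys,xs=np.nonzero(m["mask"]); print(n,m["p"],xs.min(),xs.max(),ys.min(),ys.max(),len(xs))
u,v={"top":(395,198)}["top"]
a=ps["top"]["avg"][v-11:v+9,u-11:u+11].mean(2).round().astype(int); print(a)
u,v=257,244
a=ps["scene"]["avg"][v-11:v+11,u-13:u+13].mean(2).round().astype(int); print(a)
E
```

```text
w 30
-76 1112 [-0.11  0.    0.44] [80. 59. 28. 27.] | 278 [-0.42 -0.06  0.66] [ 84.  17. 204.   8.] | 1390
-70 1036 [-0.08  0.04  0.47] [86. 54. 28. 26.] | 214 [-0.34 -0.06  0.67] [ 84.  35. 261.   5.] | 1250
-64 975 [-0.06  0.08  0.46] [87. 52. 28. 25.] | 260 [-0.16 -0.1   0.68] [ 85.  60. 261.   7.] | 1235
-58 926 [-0.04  0.08  0.46] [87. 52. 28. 24.] | 286 [-0.14 -0.21  0.69] [86. 59. 23.] | 1212
-52 905 [-0.03  0.07  0.46] [86. 52. 28. 21.] | 235 [-0.17 -0.25  0.65] [83. 61. 23.] | 1140
-46 903 [-0.02  0.07  0.46] [86. 53. 28. 19.] | 267 [-0.19 -0.28  0.65] [85. 56. 24.] | 1170
-40 913 [-0.02  0.11  0.49] [90. 49. 28. 20.] | 376 [-0.24 -0.32  0.67] [88. 46. 28.] | 1288
-34 982 [-0.01  0.05  0.46] [85. 54. 28. 20.] | 526 [-0.3  -0.37  0.69] [91. 36. 31.] | 1508
w 600
-76 1115 [-0.09 -0.01  0.43] [79. 60. 28. 26.] | 382 [-0.31 -0.02  0.61] [ 81.  36. 165.   6.] | 1498
-70 1041 [-0.09  0.05  0.47] [85. 54. 28. 27.] | 285 [-0.34 -0.07  0.68] [ 85.  32. 286.   6.] | 1326
-64 982 [-0.09  0.04  0.47] [86. 55. 28. 28.] | 292 [-0.16 -0.09  0.7 ] [ 87.  57. 279.   6.] | 1274
-58 929 [-0.03
[... 4073 characters left out ...]
38  38  39
   39  39  44  62 102 143 166 176]
 [ 93  88  88  84  79  70  54  45  43  42  41  41  41  41  41  41  41  41
   41  43  51  54  86 134 154 171]
 [ 85  80  80  80  79  68  54  50  49  47  43  41  42  42  42  41  44  45
   45  45  45  49  90 136 152 166]
 [ 96  84  82  80  80  72  55  52  56  53  47  44  46  47  45  44  50  52
   51  43  40  56 110 142 151 155]
 [128 110  93  81  80  77  61  44  40  42  45  47  51  55  50  49  49  44
   40  39  45  79 131 149 151 151]
 [150 145 116  86  81  80  69  52  40  38  38  38  39  40  39  39  39  39
   40  46  72 113 143 151 152 152]
 [152 149 128  99  99  94  86  76  59  45  40  39  38  38  39  39  43  46
   59  85 116 142 156 159 159 158]]
```

```bash
cat > f3.py <<'E'
from fit import *
def circ(x,y,r,z,n=60):
    t=np.linspace(0,2*np.pi,n,endpoint=False); return np.c_[x+r*np.cos(t),y+r*np.sin(t),np.full(n,z)]
def box(x,y,yaw,x0,x1,w,zs):
    c,s=np.cos(yaw),np.sin(yaw); P=np.array([[x0,-w],[x0,w],[x1,w],[x1,-w]])@np.array([[c,s],[-s,c]])+[x,y]
    return np.vstack([np.c_[P,np.full(4,z)] for z in zs])
W={"scene":(257,246,13),"top":(395,198,11)}
def masks(n,x,y,yaw,L0,w,z0=.005,off=np.zeros(2)):
    p=ps[n];u,v,h=W[n]; f=lambda P: cover(p,P,u,v,h,off)
    sk=f(np.r_[circ(x,y,.019,z0),circ(x,y,.019,z0+.014)]); wg=f(box(x,y,yaw,-.018,.018,.006,(z0+.014,z0+.028)))
    ln=f(box(x,y,yaw,L0,.0178,w,(z0+.028,)))
    return sk|wg, ln
def cost(n,q,full=False):
    m,l=masks(n,q[0],q[1],q[2],q[3],q[4])
    B,Lc=cov([m&~l,l],.55)
    u,v,h=W[n]; a=ps[n]["avg"][v-h:v+h,u-h:u+h].mean(2)
    dark=25 if n=="top" else 40; bg=np.percentile(a,60)
    # pixels: model value
    A=B; e_in=a-dark
    M=bg*(1-B-Lc)+dark*B+q[5]*Lc
    e=np.abs(a-M)
    return np.minimum(e,30).sum()
if __name__=="__main__":
  for n in W:
    best=None
    for y0 in (0,20,40,60):
        q0=np.array([.465,-.244,np.radians(y0),.005,.001,150.])
        sx=[q0]+[q0+d for d in np.diag([.004,.004,.25,.003,.0006,40])]
        o=minimize(lambda q:cost(n,q),q0,method="Nelder-Mead",options=dict(initial_simplex=sx,maxiter=600))
        print(n,y0,round(o.fun),o.x.round(4),np.degrees(o.x[2]).round(1))
E
python3 f3.py
```

```text
scene 0 7438 [ 4.658000e-01 -2.454000e-01  7.022000e-01  5.200000e-03 -1.600000e-03
  1.762547e+02] 40.2
scene 20 7379 [ 4.656000e-01 -2.453000e-01  7.136000e-01  1.400000e-03  1.500000e-03
  1.891922e+02] 40.9
scene 40 7367 [ 4.655000e-01 -2.454000e-01  7.137000e-01  1.800000e-03  1.700000e-03
  1.693891e+02] 40.9
scene 60 7391 [ 4.656000e-01 -2.454000e-01  7.124000e-01  4.900000e-03  1.600000e-03
  1.780894e+02] 40.8
top 0 5700 [ 4.653000e-01 -2.428000e-01  5.732000e-01  8.100000e-03 -1.200000e-03
  1.373058e+02] 32.8
top 20 5607 [ 4.650000e-01 -2.432000e-01  5.725000e-01  3.400000e-03  9.000000e-04
  1.682372e+02] 32.8
top 40 5593 [ 4.650000e-01 -2.432000e-01  6.022000e-01  4.100000e-03  1.600000e-03
  1.510781e+02] 34.5
top 60 5619 [ 4.650000e-01 -2.432000e-01  6.002000e-01  4.400000e-03  1.600000e-03
  1.642507e+02] 34.4
```

>>> jog_arm(targets=[[[0,0,-0.96,0.5,0,0,120],[0,0,-0.96,0.5,0,0,120]]])

```text
time_s: 1.8
ee_pos: [0.2625, -0.6206, 0.2225]
tcp_rot: [0.951, 0.311, -0.001, 0.0]
ft_force: [0.6, -0.8, -0.2]
width: 0.0777
```

```bash
cat > go.py <<'E'
import sys
from h import *
from scipy.spatial.transform import Rotation as Ro
def st():
    s=telemetry.read_state(); R=Ro.from_quat(s["tcp_rot"]).as_matrix()
    print("t",round(s["time_s"],2),"pos",np.round(s["ee_pos"],4),"yaw",round(np.degrees(np.arctan2(R[1,0],R[0,0])),2),"zax",R[:,2].round(4),"F",np.round(s["ft_force"],1),"T",np.round(s["ft_torque"],2),"w",round(s["width"],4)); return s,R
def to(x,y,z,yaw=None):
    s,R=st(); d=R.T@(np.array([x,y,z])-s["ee_pos"]); print("tool shift mm",(d*1e3).round(2),"units",(d/.03).round(3))
    if yaw is not None:
        Rt=np.array([[np.cos(yaw),np.sin(yaw),0],[np.sin(yaw),-np.cos(yaw),0],[0,0,-1]])
        rv=Ro.from_matrix(R.T@Rt).as_rotvec(degrees=True); print("turn deg",rv.round(2),"units",(rv/8).round(3))
if __name__=="__main__":
    a=[float(v) for v in sys.argv[1:]]
    if len(a)==0: st()
    else: to(*a[:3],np.radians(a[3]) if len(a)>3 else None)
E
python3 go.py .4653 -.2443 .15 36
```

```text
t 1.8 pos [ 0.2625 -0.6206  0.2225] yaw 36.2 zax [-0.0021 -0.0013 -1.    ] F [ 0.6 -0.8 -0.2] T [-0.05 -0.03  0.04] w 0.0777
tool shift mm [ 386.11 -183.87   71.63] units [12.87  -6.129  2.388]
turn deg [-0.01  0.14  0.2 ] units [-0.002  0.018  0.025]
```

>>> jog_arm(targets=[[[0,0,0,0.92,-0.438,0.12,120],[0,0,0,0.92,-0.438,0.12,120],[0,0,0,0.92,-0.438,0.12,120],[0,0,0,0.92,-0.438,0.12,120],[0,0,0,0.92,-0.438,0.12,120],[0,0,0,0.92,-0.438,0.12,120],[0,0,0,0.92,-0.438,0.12,120],[0,0,0,0.92,-0.438,0.12,120],[0,0,0,0.92,-0.438,0.12,120],[0,0,0,0.92,-0.438,0.12,120],[0,0,0,0.92,-0.438,0.12,120],[0,0,0,0.92,-0.438,0.12,120],[0,0,0,0.92,-0.438,0.12,120]]])

```text
time_s: 3.1
ee_pos: [0.4572, -0.2622, 0.1743]
tcp_rot: [0.951, 0.308, -0.0, 0.004]
ft_force: [0.5, -0.8, -0.6]
width: 0.0462
```

```bash
python3 go.py .4653 -.2443 .06 36
```

```text
t 3.1 pos [ 0.4572 -0.2622  0.1743] yaw 35.92 zax [ 0.0021 -0.008  -1.    ] F [ 0.5 -0.8 -0.6] T [-0.   -0.09 -0.  ] w 0.0462
tool shift mm [ 17.39 -10.58 114.19] units [ 0.58  -0.353  3.806]
turn deg [ 0.44  0.17 -0.08] units [ 0.055  0.021 -0.01 ]
```

>>> jog_arm(targets=[[[0.05,0.02,0,0.3,-0.18,0.8,120],[0,0,0,0.28,-0.17,0.9,120],[0,0,0,0,0,0.9,120],[0,0,0,0,0,0.8,120],[0,0,0,0,0,0,120]]])

```text
time_s: 3.6
ee_pos: [0.4711, -0.2371, 0.0714]
tcp_rot: [0.95, 0.314, 0.003, 0.002]
ft_force: [0.3, 0.3, 0.5]
width: 0.0463
```

```bash
python3 - <<'E'
from go import *
st()
t=[]
for n,u,v in [("scene",257,240),("top",395,198)]:
    p=get_image(n); t.append(cv2.resize(p["image"][v-30:v+30,u-32:u+32,::-1],None,fx=6,fy=6,interpolation=cv2.INTER_CUBIC))
cv2.imwrite("pics/a1.png",np.hstack(t))
E
python3 go.py .4653 -.2443 .0215 36
```

```text
t 3.6 pos [ 0.4711 -0.2371  0.0714] yaw 36.56 zax [ 7.4e-03 -9.0e-04 -1.0e+00] F [0.3 0.3 0.5] T [-0.02  0.03 -0.01] w 0.0463
t 3.7 pos [ 0.4733 -0.2383  0.0742] yaw 36.51 zax [ 0.0126 -0.0034 -0.9999] F [-0.  -0.1  0.3] T [ 0.03 -0.04  0.01] w 0.0463
tool shift mm [-10.4   -0.44  52.64] units [-0.347 -0.015  1.755]
turn deg [ 0.58 -0.47  0.51] units [ 0.073 -0.059  0.064]
```

View pics/a1.png

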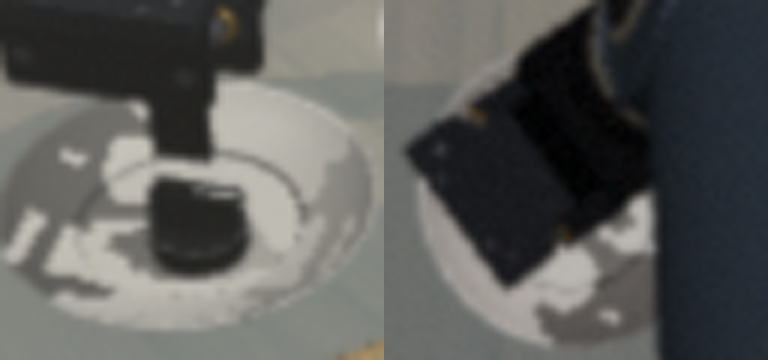

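The scene view shows the fingers above the knob but about 10 mm too far along the wing. The top view is blocked by the gripper. I'll correct the position and descend slowly.

>>> jog_arm(targets=[[[0.07,-0.06,0.06,-0.3,0,0.2,120],[0,0,0,0,0,0,120]]])

```text
time_s: 3.9
ee_pos: [0.4671, -0.2453, 0.0704]
tcp_rot: [0.951, 0.309, 0.001, 0.002]
ft_force: [0.2, -0.2, -0.2]
width: 0.0459
```

```bash
python3 go.py .4653 -.2443 .0215 36;python3 go.py .4653 -.2443 .0215 36
```

```text
t 3.9 pos [ 0.4671 -0.2453  0.0704] yaw 35.95 zax [ 0.0032 -0.0027 -1.    ] F [ 0.2 -0.2 -0.2] T [-0.03 -0.02 -0.01] w 0.0459
tool shift mm [-0.9  -2.09 48.86] units [-0.03  -0.07   1.629]
turn deg [ 0.23 -0.05 -0.05] units [ 0.029 -0.007 -0.006]
t 3.9 pos [ 0.4671 -0.2453  0.0704] yaw 35.95 zax [ 0.0032 -0.0027 -1.    ] F [ 0.2 -0.2 -0.2] T [-0.03 -0.02 -0.01] w 0.0459
tool shift mm [-0.9  -2.09 48.86] units [-0.03  -0.07   1.629]
turn deg [ 0.23 -0.05 -0.05] units [ 0.029 -0.007 -0.006]
```

>>> jog_arm(targets=[[[0,0,0,0,-0.06,0.4,120],[0,0,0,0,0,0.4,120],[0,0,0,0,0,0.4,120],[0,0,0,0,0,0.15,120],[0,0,0,0,0,0,120]]])

```text
time_s: 4.4
ee_pos: [0.4667, -0.2451, 0.0278]
tcp_rot: [0.951, 0.308, 0.002, 0.003]
ft_force: [-0.1, 0.8, 0.5]
width: 0.0464
```

```bash
python3 go.py .4653 -.2443 .0215 36
python3 - <<'E'
from go import *
n,u,v=("scene",257,240)
p=get_image(n); cv2.imwrite("pics/a2.png",cv2.resize(p["image"][v-30:v+30,u-32:u+32,::-1],None,fx=8,fy=8,interpolation=cv2.INTER_CUBIC))
E
```

```text
t 4.4 pos [ 0.4667 -0.2451  0.0278] yaw 35.86 zax [ 0.0057 -0.0042 -1.    ] F [-0.1  0.8  0.5] T [-0.05 -0.02  0.  ] w 0.0464
tool shift mm [-0.73 -1.5   6.28] units [-0.024 -0.05   0.209]
turn deg [ 0.39 -0.13 -0.14] units [ 0.048 -0.016 -0.018]
```

View pics/a2.png

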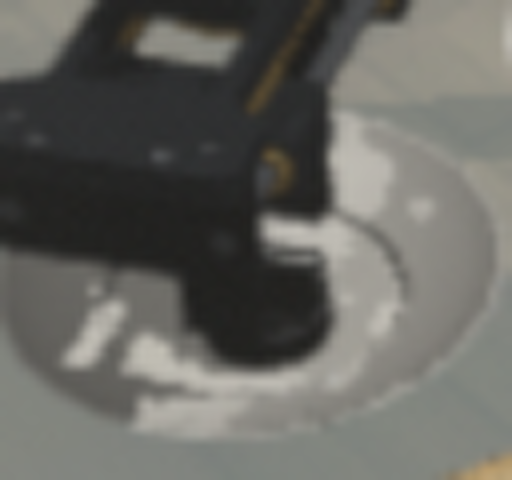

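The fingers now straddle the wing. I'll go down the last 6 mm and close.

>>> jog_arm(targets=[[[0.04,0,0,0,-0.04,0.22,120],[0,0,0,0,0,0,120],[0,0,0,0,0,0,255],[0,0,0,0,0,0,255],[0,0,0,0,0,0,255],[0,0,0,0,0,0,255],[0,0,0,0,0,0,255]]])

```text
time_s: 5.15
ee_pos: [0.4672, -0.2443, 0.0219]
tcp_rot: [0.951, 0.308, 0.002, 0.001]
ft_force: [0.2, -0.3, -0.6]
width: 0.0139
```

```bash
python3 go.py .4653 -.2443 .12 36
```

```text
t 5.15 pos [ 0.4672 -0.2443  0.0219] yaw 35.87 zax [ 4.7e-03 -3.0e-04 -1.0e+00] F [ 0.2 -0.3 -0.6] T [-0.04 -0.04  0.06] w 0.0139
tool shift mm [ -1.19  -0.82 -98.08] units [-0.04  -0.027 -3.269]
turn deg [ 0.17 -0.21 -0.13] units [ 0.022 -0.026 -0.016]
```

>>> jog_arm(targets=[[[0,0,0,0,0,0,255],[0,0,0,0,0,0,255],[0,0,0,0,0,-0.3,255],[0,0,0,0,0,-0.6,255],[0,0,0,0,0,-0.7,255],[0,0,0,0,0,-0.7,255],[0,0,0,0,0,-0.4,255],[0,0,0,0,0,0,255]]])

```text
time_s: 5.95
ee_pos: [0.4662, -0.2439, 0.1075]
tcp_rot: [0.951, 0.308, 0.002, 0.0]
ft_force: [1.7, -0.3, -0.1]
width: 0.0118
```

```bash
python3 go.py .518 .1235 .11 -51
python3 - <<'E'
from go import *
n,u,v=("scene",262,215)
p=get_image(n); cv2.imwrite("pics/a3.png",cv2.resize(p["image"][v-30:v+40,u-35:u+35,::-1],None,fx=8,fy=8,interpolation=cv2.INTER_CUBIC))
E
```

```text
t 5.95 pos [ 0.4662 -0.2439  0.1075] yaw 35.89 zax [ 3.6e-03  2.0e-04 -1.0e+00] F [ 1.7 -0.3 -0.1] T [-0.04 -0.01  0.  ] w 0.0118
tool shift mm [ 257.33 -267.28   -2.21] units [ 8.578 -8.909 -0.074]
turn deg [-4.000e-02 -2.300e-01  8.689e+01] units [-5.0000e-03 -2.8000e-02  1.0862e+01]
```

View pics/a3.png

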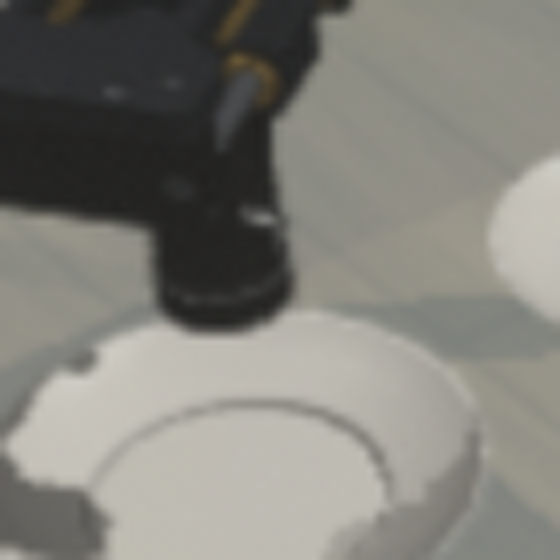

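The knob is firmly held between the fingers, with a width of 11.8 mm. I'll carry it to the lamp and then turn it.

>>> jog_arm(targets=[[[0,0,0,0.4,-0.41,0,255],[0,0,0,0.65,-0.67,0,255],[0,0,0,0.65,-0.67,0,255],[0,0,0,0.65,-0.67,0,255],[0,0,0,0.65,-0.67,0,255],[0,0,0,0.65,-0.67,0,255],[0,0,0,0.65,-0.67,0,255],[0,0,0,0.65,-0.67,0,255],[0,0,0,0.65,-0.67,0,255],[0,0,0,0.65,-0.67,0,255],[0,0,0,0.65,-0.67,0,255],[0,0,0,0.65,-0.67,0,255],[0,0,0,0.5,-0.52,0,255],[0,0,0,0.3,-0.31,0,255],[0,0,0,0,0,0,255]]])

```text
time_s: 7.5
ee_pos: [0.5091, 0.1243, 0.0909]
tcp_rot: [0.952, 0.306, -0.012, -0.005]
ft_force: [-0.4, -0.7, -0.6]
width: 0.0114
```

>>> jog_arm(targets=[[[0,0,0.5,0,0,0,255],[0,0,0.9,0,0,0,255],[0,0,0.9,0,0,0,255],[0,0,0.9,0,0,0,255],[0,0,0.9,0,0,0,255],[0,0,0.9,0,0,0,255],[0,0,0.9,0,0,0,255],[0,0,0.9,0,0,0,255],[0,0,0.9,0,0,0,255],[0,0,0.9,0,0,0,255],[0,0,0.9,0,0,0,255],[0,0,0.6,0,0,0,255],[0,0,0.2,0,0,0,255],[0,0,0,0,0,0,255]]])

```text
time_s: 8.9
ee_pos: [0.5026, 0.0979, 0.0839]
tcp_rot: [0.899, -0.437, -0.017, 0.015]
ft_force: [0.2, 0.5, 0.0]
width: 0.0117
```

```bash
python3 go.py .518 .1235 .075 -51
python3 - <<'E'
from go import *
t=[]
for n,u,v in [("scene",383,185),("top",268,174)]:
    p=get_image(n); t.append(cv2.resize(p["image"][v-30:v+30,u-32:u+32,::-1],None,fx=6,fy=6,interpolation=cv2.INTER_CUBIC))
cv2.imwrite("pics/a4.png",np.hstack(t))
E
```

```text
t 8.9 pos [0.5026 0.0979 0.0839] yaw -51.91 zax [-0.0448 -0.0126 -0.9989] F [0.2 0.5 0. ] T [ 0.06 -0.04 -0.03] w 0.0117
tool shift mm [-10.46 -28.3    7.84] units [-0.349 -0.943  0.261]
turn deg [ 2.46  1.04 -0.89] units [ 0.307  0.13  -0.111]
```

View pics/a4.png

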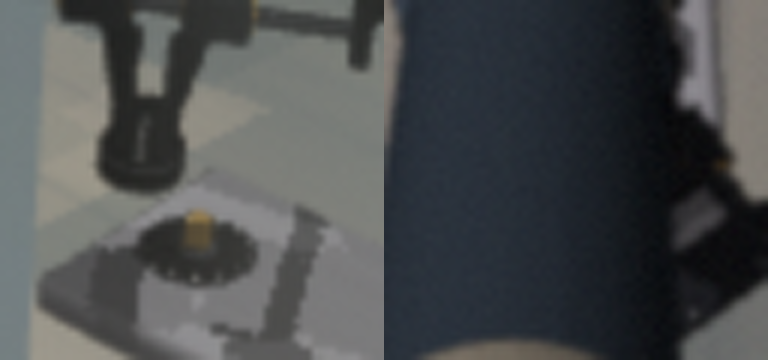

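The scene view shows the knob held with its pointer toward the camera, the same way as the shaft's flat. It is about 28 mm short in y, so I'll correct position and tilt.

>>> jog_arm(targets=[[[0.3,0.13,-0.11,-0.15,-0.4,0.06,255],[0,0,0,-0.2,-0.45,0.06,255],[0,0,0,0,-0.05,0,255],[0,0,0,0,0,0,255]]])

```text
time_s: 9.4
ee_pos: [0.517, 0.1213, 0.0794]
tcp_rot: [0.903, -0.43, -0.001, -0.0]
ft_force: [0.7, -0.9, -0.1]
width: 0.0118
```

```bash
python3 go.py .518 .1235 .075 -51
python3 - <<'E'
from go import *
t=[]
for n,u,v in [("scene",383,185)]:
    p=get_image(n); t.append(cv2.resize(p["image"][v-30:v+30,u-32:u+32,::-1],None,fx=9,fy=9,interpolation=cv2.INTER_CUBIC))
cv2.imwrite("pics/a5.png",np.hstack(t))
E
```

```text
t 9.4 pos [0.517  0.1213 0.0794] yaw -50.98 zax [-1.e-03  6.e-04 -1.e+00] F [ 0.7 -0.9 -0.1] T [ 0.07 -0.03 -0.02] w 0.0118
tool shift mm [-1.06 -2.21  4.44] units [-0.035 -0.074  0.148]
turn deg [0.02 0.06 0.02] units [0.003 0.008 0.003]
```

View pics/a5.png

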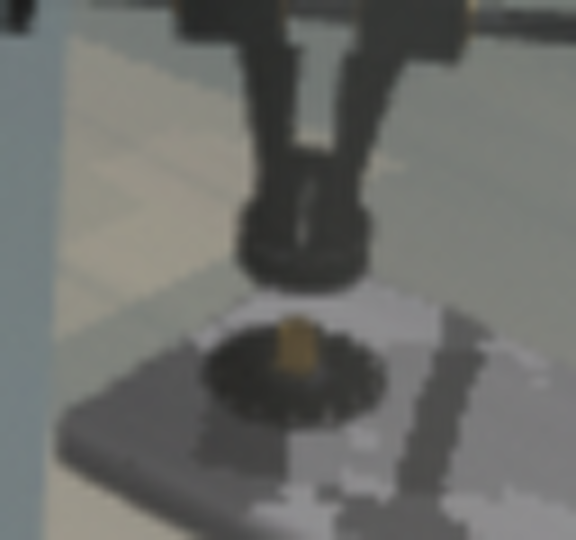

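```bash
cat > kf.py <<'E'
from go import *
import fit
from f3 import circ
S=fit.S
def knobfit(n="scene",dz=0.0029,k=4,yaw=np.radians(-51)):
    s,R=st(); p=get_image(n); im=np.mean([p["image"].astype(float)]+[get_image(n)["image"].astype(float) for _ in range(k-1)],axis=0).mean(2)
    z0=s["ee_pos"][2]-dz-.014
    X0=np.array(s["ee_pos"][:2])
    u0,v0=proj(p,[X0[0],X0[1],z0])[0].round().astype(int); h=16
    a=im[v0-h:v0+h,u0-h:u0+h]
    def cost(q):
        c=np.array(q[:2]); 
        m=fit.cover(p,np.r_[circ(*c,.019,z0),circ(*c,.019,z0+.014)],u0,v0,h,np.zeros(2))
        b=fit.cov([m],.5)[0]
        g=fit.cov([fit.cover(p,np.r_[circ(*c,.025,z0-.004),circ(*c,.025,z0+.014)],u0,v0,h,np.zeros(2))],.5)[0]
        # use only rows below skirt top centre
        vt=proj(p,[c[0],c[1],z0+.007])[0][1]-(v0-h)
        rows=np.arange(2*h)[:,None]+0*b>=vt
        w=(g>.5)&rows
        A=np.c_[b[w],1-b[w]]; x,*_=np.linalg.lstsq(A,a[w],rcond=None); r=a[w]-A@x
        return np.abs(r).mean()/max(1,(x[1]-x[0]))
    res=[]
    for dx in (-.003,.0,.003):
        for dy in (-.003,0,.003):
            q0=X0+[dx,dy]; o=minimize(cost,q0,method="Nelder-Mead",options=dict(initial_simplex=[q0,q0+[.002,0],q0+[0,.002]],xatol=1e-5,fatol=1e-6)); res.append((o.fun,*o.x))
    res.sort(); 
    for r in res[:3]: print(np.round(r,5))
    return p,im,res[0],z0
from scipy.optimize import minimize
if __name__=="__main__":
    p,im,r,z0=knobfit()
    e=np.array(r[1:])-[.5173,.1222]; t=np.array([np.cos(np.radians(-51)),np.sin(np.radians(-51))]); print("err tool x,y mm",1e3*e@t,1e3*e@[t[1],-t[0]])
    im=np.clip(im*1.3,0,255).astype(np.uint8); k=10; u,v=proj(p,[r[1],r[2],z0-.01])[0].round().astype(int)
    c=cv2.resize(im[v-25:v+25,u-30:u+30],None,fx=k,fy=k,interpolation=cv2.INTER_CUBIC); c=cv2.cvtColor(c,cv2.COLOR_GRAY2BGR)
    def dr(P,col):
        q=(proj(p,P)-[u-30-.5,v-25-.5])*k; cv2.polylines(c,[q.round().astype(np.int32)],True,col,1)
    dr(circ(r[1],r[2],.019,z0),(0,255,0)); dr(circ(r[1],r[2],.019,z0+.014),(0,255,0))
    dr(circ(.5173,.1222,.0277,.0225),(0,0,255)); dr(fit.D(.006,.0025,np.radians(-51),.040)+[.5173,.1222,0],(0,0,255)); dr(circ(.5173,.1222,.009,.025),(255,0,0))
    cv2.imwrite("pics/kf_%d.png"%round(telemetry.read_state()["time_s"]*100),c)
E
python3 kf.py; ls -t pics|head -1
```

```text
t 9.45 pos [0.517  0.1213 0.0795] yaw -50.99 zax [-8.e-04  8.e-04 -1.e+00] F [ 0.1 -0.7 -0.7] T [ 0.11  0.06 -0.02] w 0.0116
[0.04948 0.51573 0.12236]
[0.04948 0.51573 0.12236]
[0.04948 0.51574 0.12235]
err tool x,y mm -1.109064476614444 1.1190629875282343
kf_965.png
```

View pics/kf_965.png

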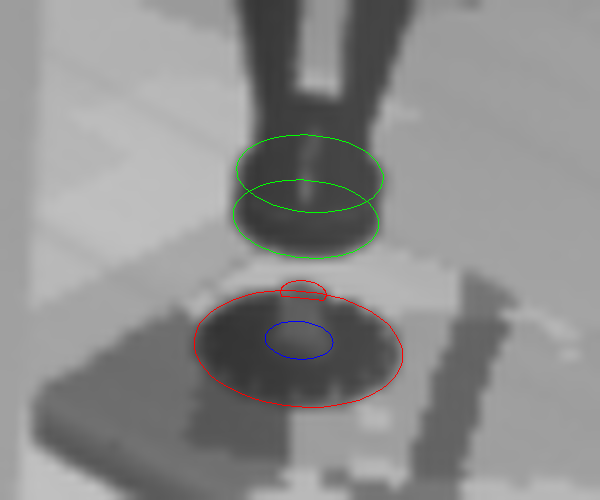

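The overlay fits well: skirt around (306,215), shaft tip around (303,290). The knob's image fit is 1.1 mm short along tool x and 1.1 mm over along tool y. I'll correct this while descending.

>>> jog_arm(targets=[[[0,0,0,0.04,-0.04,0.2,255],[0,0,0,0,0,0.2,255],[0,0,0,0,0,0.1,255],[0,0,0,0,0,0,255]]])

```text
time_s: 10.05
ee_pos: [0.5185, 0.1203, 0.0632]
tcp_rot: [0.902, -0.431, -0.001, -0.0]
ft_force: [-0.5, 0.3, -0.9]
width: 0.0119
```

```bash
python3 kf.py; python3 go.py .5185 .1211 .062 -51
```

```text
t 10.05 pos [0.5185 0.1203 0.0632] yaw -51.07 zax [-1.e-03  6.e-04 -1.e+00] F [-0.5  0.3 -0.9] T [0.11 0.06 0.06] w 0.0119
[0.40876 0.51518 0.12381]
[0.40904 0.51517 0.1238 ]
[0.40937 0.51526 0.12391]
err tool x,y mm -2.5895883450686665 0.6336230944220198
t 10.25 pos [0.5191 0.1205 0.064 ] yaw -51.07 zax [ 5.0e-04  1.1e-03 -1.0e+00] F [-0.2  0.  -1.5] T [ 0.15  0.02 -0.01] w 0.0114
tool shift mm [-0.81  0.12  2.  ] units [-0.027  0.004  0.067]
turn deg [-0.06  0.03 -0.07] units [-0.008  0.004 -0.008]
```

The knob's lower edge now overlaps the dark dial and the fit is poor (cost 0.41 against 0.05), so I'll use arm kinematics from the previous fit and descend.

>>> jog_arm(targets=[[[0,0,0,-0.03,0,0.1,255],[0,0,0,0,0,0.1,255],[0,0,0,0,0,0.05,255]]])

```text
time_s: 10.55
ee_pos: [0.5189, 0.1216, 0.0565]
tcp_rot: [0.902, -0.431, 0.0, -0.001]
ft_force: [0.1, -0.3, -0.6]
width: 0.012
```

```bash
python3 go.py .5185 .1211 .050 -51
```

```text
t 10.55 pos [0.5189 0.1216 0.0565] yaw -51.05 zax [ 0.0018  0.0017 -1.    ] F [ 0.1 -0.3 -0.6] T [ 0.14  0.04 -0.03] w 0.012
tool shift mm [0.12 0.66 6.54] units [0.004 0.022 0.218]
turn deg [-0.14  0.01 -0.05] units [-0.018  0.001 -0.006]
```

>>> jog_arm(targets=[[[-0.01,0,0,0,0.02,0.1,255],[0,0,0,0,0,0.1,255]]])

```text
time_s: 10.75
ee_pos: [0.5185, 0.1213, 0.0502]
tcp_rot: [0.902, -0.431, 0.0, -0.001]
ft_force: [-0.6, -0.0, 0.4]
width: 0.0115
```

```bash
python3 go.py .5185 .1211 .046 -51
```

```text
t 10.75 pos [0.5185 0.1213 0.0502] yaw -51.04 zax [ 1.e-03  8.e-04 -1.e+00] F [-0.6 -0.   0.4] T [ 0.12 -0.   -0.07] w 0.0115
tool shift mm [0.14 0.14 4.2 ] units [0.005 0.005 0.14 ]
turn deg [-0.07  0.   -0.04] units [-0.009  0.    -0.006]
```

The bore mouth is now about 7 mm below the shaft tip with no contact force, so the flats have matched. I'll seat it and press.

>>> jog_arm(targets=[[[0,0,0,0,0,0.1,255],[0,0,0,0,0,0.05,255],[0,0,0,0,0,0,255]]])

```text
time_s: 11.05
ee_pos: [0.5184, 0.1213, 0.0452]
tcp_rot: [0.902, -0.431, -0.0, -0.0]
ft_force: [-1.7, -0.3, 3.0]
width: 0.0115
```

```bash
python3 go.py .5185 .1211 .043 -51
```

```text
t 11.05 pos [0.5184 0.1213 0.0452] yaw -51.05 zax [ 1.e-04  7.e-04 -1.e+00] F [-1.7 -0.3  3. ] T [ 0.08  0.3  -0.03] w 0.0115
tool shift mm [0.2  0.01 2.25] units [0.007 0.    0.075]
turn deg [-0.03  0.03 -0.05] units [-0.004  0.003 -0.006]
```

>>> jog_arm(targets=[[[0,0,0,0,0,0.05,255],[0,0,0,0,0,0.06,255],[0,0,0,0,0,0.06,255]]])

```text
time_s: 11.35
ee_pos: [0.5186, 0.1212, 0.0424]
tcp_rot: [0.902, -0.431, -0.0, -0.001]
ft_force: [-7.1, -1.4, 25.1]
width: 0.0113
```

```bash
python3 go.py .5185 .1211 .043 -51
```

```text
t 11.35 pos [0.5186 0.1212 0.0424] yaw -51.07 zax [-3.0e-04  1.5e-03 -1.0e+00] F [-7.1 -1.4 25.1] T [-0.25  1.64 -0.  ] w 0.0113
tool shift mm [ 0.05  0.16 -0.59] units [ 0.002  0.005 -0.02 ]
turn deg [-0.04  0.08 -0.07] units [-0.006  0.01  -0.008]
```

The force is 25 N, well above the 7 N bottoming spring, so the switch is bottomed. I'll ease to a moderate, steady push and check that it holds.

>>> jog_arm(targets=[[[0,0,0,-0.006,0.008,0.02,255],[0,0,0,-0.006,0.008,0.03,255],[0,0,0,0,0,0.03,255]]])

```text
time_s: 11.65
ee_pos: [0.5185, 0.1212, 0.0427]
tcp_rot: [0.902, -0.431, -0.0, -0.001]
ft_force: [-4.1, -0.5, 9.1]
width: 0.0114
```

Run:
```python
from go import *
st()
t=[]
for i in range(3):
    p=get_image("scene"); st()
for t in ("saucer","pencil_box","tape_roller1"): print(t,[(round(d["p"],2),np.round(d["at"],3)) for d in nets.mark_of(t,p)][:3])
for t in ("knob_center","knob_mark"): print(t,[(round(d["p"],2),np.round(d["at"],4)) for d in nets.mark_of(t,p)][:3])
u,v=383,180
cv2.imwrite("pics/b1.png",cv2.resize(p["image"][v-30:v+30,u-35:u+35,::-1],None,fx=9,fy=9,interpolation=cv2.INTER_CUBIC))
cv2.imwrite("pics/b2.png",p["image"][:,:,::-1])
```

```text
t 11.65 pos [0.5185 0.1212 0.0427] yaw -51.09 zax [ 7.0e-04  2.8e-03 -1.0e+00] F [-4.1 -0.5  9.1] T [-0.    0.78  0.06] w 0.0114
t 11.7 pos [0.5184 0.1212 0.0427] yaw -51.09 zax [ 7.0e-04  2.8e-03 -1.0e+00] F [-3.1 -0.2  9. ] T [-0.    0.7   0.03] w 0.0117
t 11.75 pos [0.5184 0.1212 0.0428] yaw -51.09 zax [ 6.0e-04  2.8e-03 -1.0e+00] F [-3.5 -0.6  8.8] T [-0.03  0.69  0.03] w 0.0116
t 11.8 pos [0.5185 0.1212 0.0428] yaw -51.09 zax [ 7.0e-04  2.8e-03 -1.0e+00] F [-2.6 -1.2  8.6] T [-0.04  0.71  0.03] w 0.0118
saucer [(0.89, array([ 0.458, -0.241,  0.004])), (0.79, array([ 0.446, -0.066,  0.   ])), (0.56, array([ 0.23 , -0.318, -0.001]))]
pencil_box [(0.67, array([ 0.628, -0.184,  0.002]))]
tape_roller1 [(0.71, array([ 0.496, -0.439,  0.004])), (0.46, array([ 0.517,  0.418, -0.003]))]
knob_center [(0.57, array([0.5143, 0.1224, 0.0401]))]
knob_mark [(0.72, array([0.5279, 0.1076, 0.037 ]))]
```

View pics/b1.png

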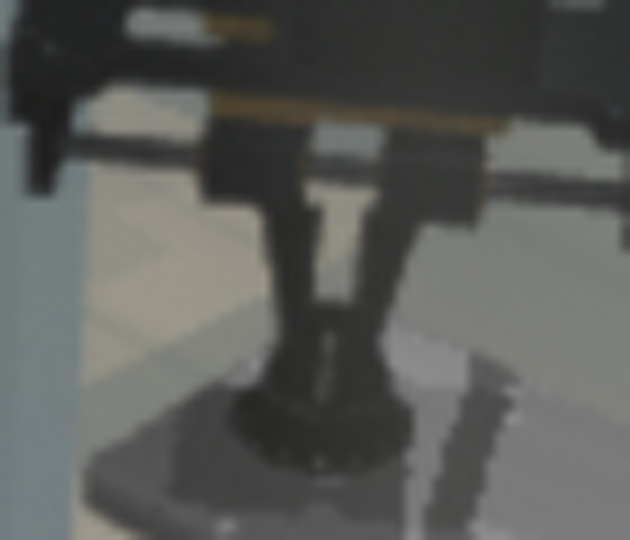

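View pics/b2.png

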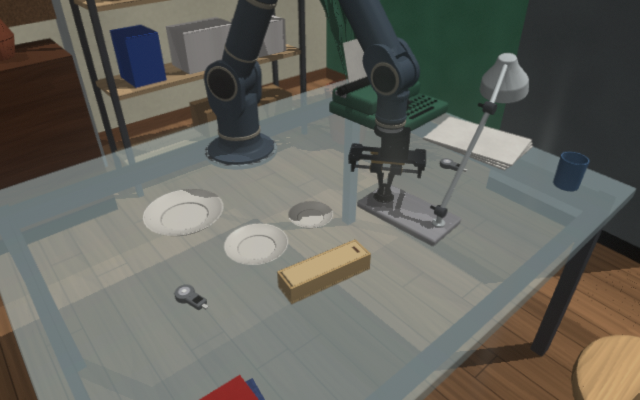

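The knob sits down on the dial with its pointer toward the camera at (322,380) in the crop. The saucer, box and rollers look unmoved. The hold is about 8.6 N, so I'll firm it up slightly for margin.

>>> jog_arm(targets=[[[0,0,0,0,0,0.045,255],[0,0,0,0,0,0.045,255]]])

```text
time_s: 12.25
ee_pos: [0.5186, 0.1212, 0.0426]
tcp_rot: [0.902, -0.431, -0.001, -0.002]
ft_force: [-4.6, -1.1, 14.9]
width: 0.0117
```

Run:
```python
from go import *
st()
for i in range(10): p=get_image("scene")
st()
```

```text
t 12.25 pos [0.5186 0.1212 0.0426] yaw -51.1 zax [ 3.0e-04  3.7e-03 -1.0e+00] F [-4.6 -1.1 14.9] T [-0.16  1.1  -0.01] w 0.0117
t 12.75 pos [0.5185 0.1212 0.0427] yaw -51.1 zax [ 4.0e-04  3.7e-03 -1.0e+00] F [-4.  -1.8 13.7] T [-0.08  1.13 -0.05] w 0.0117
```

The push holds steady at about 14 N, above the 7 N bottom force, so I'm handing in.

Run:
```python
from go import *
print(robot.finish_job()); st()
```

```text
the job is handed in; nothing more can be done
None
the job is handed in; nothing more can be done
```

I picked the knob out of the 150 mm saucer, turned it so its pointer matched the shaft's flat, seated it on the shaft and pressed it down. I handed the job in at about 12.8 s, still gripping and pressing. The rig gives no verdict.

**Last checks before hand-in:**
- **Press:** the push held at about 14 N for 0.5 s, against 7 N at the bottom of the spring. TCP height was 42.7 mm, where I expected 42.9 mm for a bottomed switch. The plunger joint itself can't be read, so bottoming is inferred from height and force.
- **Fit:** the pointer is at about -51°, which is where my image fit put the shaft's flat. The knob slid about 7 mm onto the shaft with no resistance, so the flats matched. Tool tilt is about 0.2°.
- **Grip:** finger opening was 11.7 mm on the 12 mm wing.
- **Other objects:** the networks put the saucer, pencil box and both rollers within a few mm of where they started, close to measurement error.

**What failed or disagreed:**
- The two cameras differed by about 2–3 mm on the shaft position, so I used only the scene camera for the final alignment.
- My image fit of the knob failed once the knob overlapped the dark dial, so the last descent relied on arm position.
- At one point the press reached 25 N, and I eased it back.
- A sideways force of about 4 N remained on the tool at the end.

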